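Load the cruet caddy for the table

TASK

Get the cruet caddy ready to carry to the table: stand the salt shaker, the pepper mill and the two white stoneware cruets in it, each upright and fully down in the well made for it (salt in the small round well, mill in the large round one, square cruet in the square one, flat cruet in the oblong one). Set them down gently, do not drop them. The spice jars and the dotted pump bottle do not belong in it: leave them standing where they are.

Things in the scene. Friction and masses are not known exactly. Their poses are not given: they have to be found in the camera images.
- caddy: fixed wooden caddy 200x200 mm, low steel bows 31 mm out from its -x and +x sides. Deck (top at z 46 mm, 12 mm thick) with four wells, chamfered 3 mm, over a base board (top at z 16 mm). Wells in its frame (x, y mm): small round, 54 across, at (-50, 50); large round, 68, at (50, -50); square, 60x60, at (50, 50); oblong, 82 along x by 44 along y, at (-50, -50). Origin: centre of underside, z up
- salt_shaker: glass salt shaker with a pale grey, domed, pierced top; round, 90 mm high; body 44 mm in diameter up to about 70 mm, top 34 mm in diameter. 0.08 to 0.13 kg. Stands upright; origin at the centre of the foot, z up; its yaw means nothing
- pepper_mill: turned wooden pepper mill, round, 170 mm high, foot 58 mm in diameter; round head about 49 mm in diameter at its widest, from 123 to 159 mm above the foot, and a small steel nut (12 mm wide) up to 170 mm. The head does not turn. 0.14 to 0.23 kg. Stands upright; origin at the centre of the foot, z up; its yaw means nothing
- square_cruet: oil cruet of square plan, 50x50 mm. White stoneware, upright: flat-sided body to 88 mm, round shoulder, thin neck, fixed wooden stopper 28 to 30 mm in diameter from 125 to 141 mm; 145 mm high in all. 0.22 to 0.35 kg. Hold by the stopper or across the flats. Origin: centre of the foot, z up; x and y square to the flats
- flat_cruet: vinegar cruet of flat oblong plan, 72 mm along its x by 34 mm along its y. White stoneware, upright: flat-sided body to 88 mm, round shoulder, thin neck, fixed wooden stopper 28 to 30 mm in diameter from 125 to 141 mm; 145 mm high in all. 0.22 to 0.35 kg. Hold by the stopper or across the flats. Origin: centre of the foot, z up; x along the longer side
- spice_jar: look-alike that stays: spice jar with a paper label and a dark cap, round, 44 mm in diameter, 105 mm high, a little taller than the salt shaker. Loose; origin at the centre of the foot, z up
- spice_jar_2: look-alike that stays: spice jar with a paper label and a green cap, round, 46 mm in diameter, 106 mm high. Loose; origin at the centre of the foot, z up
- pump_bottle: look-alike that stays: square bottle with a dotted print and a white pump cap, 54x52 mm, 216 mm high. Loose; origin at the centre of the foot, z up
Things that resemble listed ones, but are neither listed nor needed, are in the scene too. What is shaped like the pepper_mill but pink or red is not meant.

How it is judged:
At the end, for the whole second after the job is handed in: Shaker, mill and both cruets each stand in their own well: within 12 mm of its centre along each caddy axis, foot within 6 mm of the base board, tilted under 0.15 rad, released, at rest. The spice jars and pump bottle stand upright within 30 mm of their start (x of salt_shaker in the frame of caddy between -0.062 and -0.038 m and y of salt_shaker in the frame of caddy between 0.038 and 0.062 m and z of each of salt_shaker, pepper_mill, square_cruet, flat_cruet in the frame of caddy below 0.022 m and angle between each of salt_shaker, pepper_mill, square_cruet, flat_cruet, spice_jar, spice_jar_2, pump_bottle's own z axis and vertical below 0.15 rad and linear speed of each of salt_shaker, pepper_mill, square_cruet, flat_cruet below 0.02 m/s and angular speed of each of salt_shaker, pepper_mill, square_cruet, flat_cruet below 0.5 rad/s and contact force between each of salt_shaker, pepper_mill, square_cruet, flat_cruet and the fingers below 0.05 N and x of pepper_mill in the frame of caddy between 0.038 and 0.062 m and y of pepper_mill in the frame of caddy between -0.062 and -0.038 m and x of square_cruet in the frame of caddy between 0.038 and 0.062 m and y of square_cruet in the frame of caddy between 0.038 and 0.062 m and x of flat_cruet in the frame of caddy between -0.062 and -0.038 m and y of flat_cruet in the frame of caddy between -0.062 and -0.038 m and distance of each of spice_jar, spice_jar_2, pump_bottle from where it was at the start of the episode below 0.03 m); the robot touches nothing.
It fails at once if a spice jar or the pump bottle is pushed more than 30 mm or knocked over (distance of any of spice_jar, spice_jar_2, pump_bottle from where it was at the start of the episode above 0.03 m or angle between any of spice_jar, spice_jar_2, pump_bottle's own z axis and vertical above 0.5 rad).
It fails at once if the salt shaker is dropped (falls free of the fingers from more than about 2 cm) (linear speed of salt_shaker above 0.65 m/s and contact force between salt_shaker and the fingers below 0.05 N).
It fails at once if the pepper mill is dropped (falls free of the fingers from more than about 2 cm) (linear speed of pepper_mill above 0.65 m/s and contact force between pepper_mill and the fingers below 0.05 N).
It fails at once if the square cruet is dropped (falls free of the fingers from more than about 2 cm) (linear speed of square_cruet above 0.65 m/s and contact force between square_cruet and the fingers below 0.05 N).
It fails at once if the flat cruet is dropped (falls free of the fingers from more than about 2 cm) (linear speed of flat_cruet above 0.65 m/s and contact force between flat_cruet and the fingers below 0.05 N).
It also fails if it takes over 120 s, if anything falls off the work surface, if the arm or the gripper's body presses on something with over 40 N, if the wrist force passes 120 N, or if a joint passes its speed limit or range.

ROBOT

A 6-joint arm with a two-finger parallel gripper is mounted at the origin on a cart in front of the work surface, level with it; the furniture and walls round the work are solid. World frame = base frame: x ahead of the robot, y to its left, z up, the work surface at z = 0. Lengths are in m, angles in rad, forces in N, time in s.
With the tool pointing down it reaches from about 0.35 to 0.85 m from the base axis. Payload 8.1 kg.
Tool frame: the origin (TCP) lies on the centre line of the jaws, within the pads' length; the fingertips stand 17 mm ahead of it and the grasp point (between the pads) lies 2 mm behind it; z points along the fingers, y is the line along which they close (so a half turn about z gives the same grasp; the last joint's range is limited). The gripper opens to 93 mm and grips with 3 to 60 N. Pads are 15 mm wide; open, the fingers measure 128 mm over their backs; the gripper's body (75 mm by 188 mm) begins 65 mm behind the grasp point.
Start: joints at [1.211, 0.13, 1.488, -0, 1.523, -0.085], TCP at [0.163, 0.577, 0.236] pointing down, gripper open.
Joint ranges: [-2.96, 2.96], [-0.89, 2.26], [0.02, 2.5], [-1.34, 4.48], [0, 2.73], [-2.66, 2.66]. Speed limits (rad/s): [2.39, 2.39, 2.79, 3.14, 3.14, 3.14].

INTERFACE

Orientations are given as a rotation vector (axis times angle).
In Python, from plant import status, eyes, robot gives the robot as it stands. The module is installed in compiled form; this text tells all that it offers.
- The arm moves only by the tool servo_tool, never from a script. Its argument "plan" is text: rows parted by semicolons, each of 4 numbers parted by spaces: the shift along the tool's x, y, z in m, then the turn about the tool's z in degrees. A call has 1 to 12 rows; each row is the pose to reach, as a shift and turn from the pose commanded when the call began, along the tool's axes at that moment; what a row does not reach only later rows make up. A row lasts 1/12 s, in which the tool goes at most 41.7 mm and 7.16 degrees, less where a joint would pass 70% of its speed; a pose out of reach is approached as far as the arm can. A call with a gripper value outside its range is refused whole. "grip" is the closure, from -1 (fully open) to 1 (shut), set as the call begins (left out, the last holds). The fingers move at their own pace and stop on an object; "grip_force" is the grip in N (left out, the last holds). Time passes only in rows, so rows that repeat a pose let the fingers close. It gives the time, the measured TCP pose, the force, the opening and the grip force at its end, in the units of the state.
- status.read_state(): the state, without advancing time (a new reading comes with each control period).
- eyes.read_camera(name): name is "side" or "top"; returns a dict with "image" (420x560x3 uint8, blue, green, red), "fovy" (degrees; the focal length in pixels is half the picture's height over the tangent of half this angle, whatever the lens; pixels are square), "cx", "cy" (the principal point, pixels), "k1" (the pictures are not rectified: a ray, as slopes to the right and down, at radius r is drawn at 1 + k1 r^2 times it, then the intrinsics apply), "world_from_camera" (4x4, takes a point from camera to world coordinates). Camera axes: x right, y down, z forward; pixel columns grow to the right and rows downward; lengths in m; the calibration is good to about 2 mm. A picture is of the moment at which its call begins. There is no depth.
- robot.close_job(): hands the job in; it is judged then, once.
The state is a dict: "t": time; "q": joint angles; "dq": joint speeds; "joint_torque": joint torques, N m; "tool_pos": TCP position; "orientation": TCP orientation; "force": force on the tool from outside, world axes, zero at the start; "wrist_torque": the same for the moment, N m; "opening": finger opening in m; "gripper_force": force on a finger pad.
Only numpy, scipy, OpenCV 4.12 (cv2) and the standard library are available. Lean on these libraries where they do the work, as an engineer would, in place of code of your own. Each camera call takes 0.05 s, during which the arm holds its last target. There are 200 camera calls.

## Working session

There is one attempt and no reset: what is moved stays moved. The work goes in short steps, Python scripts to look and compute and a tool call to move; the robot and the scene stay as the last step left them, time stands still between calls to the robot, and variables do not carry over. Pictures are saved under pics/ and viewed, at most 14 in all, crops included, and the job is handed in when it is done.

Besides the shell and the picture viewer there is one more tool, called after "Emit:" by a JSON object that holds its "api" and its "payload", one argument or row to a line. servo_tool: Moves the arm, as the interface text tells. Its arguments: {"type":"object","properties":{"plan":{"type":"string"},"grip":{"type":"number"},"grip_force":{"type":"number"}},"required":["plan"]}

```bash
mkdir -p pics
cat > h.py <<'E'
import numpy as np, cv2
from plant import status, eyes, robot
def snap(n):
    c=eyes.read_camera(n); return c
def K(c):
    h=c["image"].shape[0]; f=h/2/np.tan(np.radians(c["fovy"])/2); return f
def ray(c,u,v):
    f=K(c); d=np.array([(u-c["cx"])/f,(v-c["cy"])/f]); s=d.copy()
    for _ in range(30): s=d/(1+c["k1"]*(s@s))
    T=np.array(c["world_from_camera"]); return T[:3,3],T[:3,:3]@np.array([s[0],s[1],1])
def at_z(c,u,v,z):
    o,d=ray(c,u,v); return o+d*(z-o[2])/d[2]
def proj(c,p):
    T=np.linalg.inv(np.array(c["world_from_camera"])); q=T[:3,:3]@np.asarray(p,float)+T[:3,3]
    s=q[:2]/q[2]; s=s*(1+c["k1"]*(s@s)); return s*K(c)+[c["cx"],c["cy"]]
E
python3 - <<'E'
from h import *
import pickle
for n in("top","side"):
    c=snap(n); pickle.dump(c,open(n+".pkl","wb")); cv2.imwrite(f"pics/{n}0.png",cv2.resize(c["image"],(800,600),interpolation=cv2.INTER_CUBIC))
    print(n,c["fovy"],c["cx"],c["cy"],c["k1"],np.round(c["world_from_camera"],3))
print(status.read_state())
E
```

```text
top 51.749428742606746 277.7245529281347 207.3411872035045 -0.026893314435634783 [[-0.425 -0.829  0.363  0.089]
 [-0.905  0.393 -0.163  0.179]
 [-0.008 -0.397 -0.918  1.133]
 [ 0.     0.     0.     1.   ]]
side 52.125100276261705 278.6927282590404 216.57559483735457 -0.09796133435497842 [[ 0.663 -0.441  0.605 -0.296]
 [-0.748 -0.386  0.54  -0.707]
 [-0.005 -0.811 -0.586  0.826]
 [ 0.     0.     0.     1.   ]]
{'t': 0.1, 'q': array([ 1.21058763e+00,  1.31087644e-01,  1.48918589e+00, -1.01865364e-05,
        1.52300389e+00, -8.53824571e-02]), 'dq': array([ 0.00115521, -0.00154763, -0.00279172,  0.0004082 , -0.00157576,
        0.00212521]), 'joint_torque': array([ 5.20788653e-04, -5.61341572e+01, -4.93095553e+01,  7.69247976e-02,
        2.90843431e-02, -6.75597221e-05]), 'tool_pos': array([0.1626246 , 0.57702637, 0.23468261]), 'orientation': array([-4.30288201e-01, -3.11161908e+00,  2.58425582e-03]), 'force': array([ 0.17505623, -0.00826714,  1.04502805]), 'wrist_torque': array([ 0.01885713, -0.0075511 ,  0.04487104]), 'gripper_force': 0.0, 'opening': 0.09335268409940532}
```

View pics/top0.png

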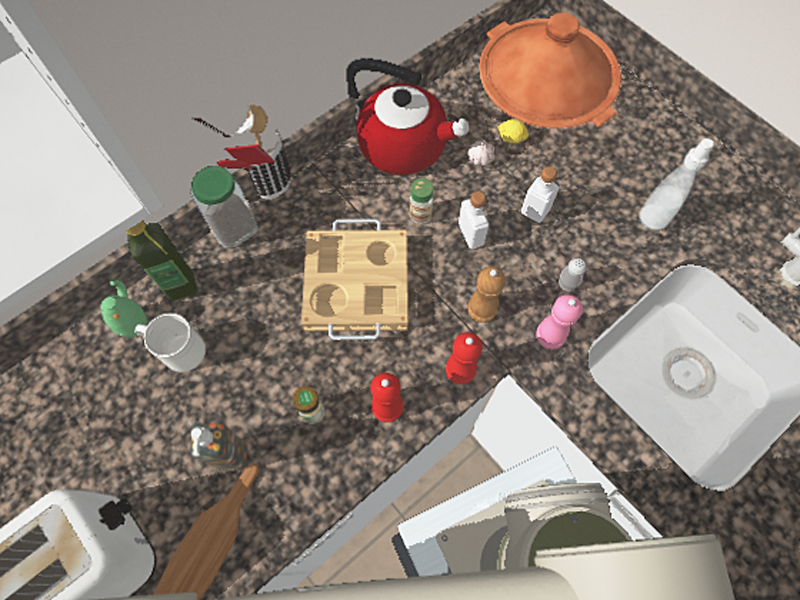

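View pics/side0.png

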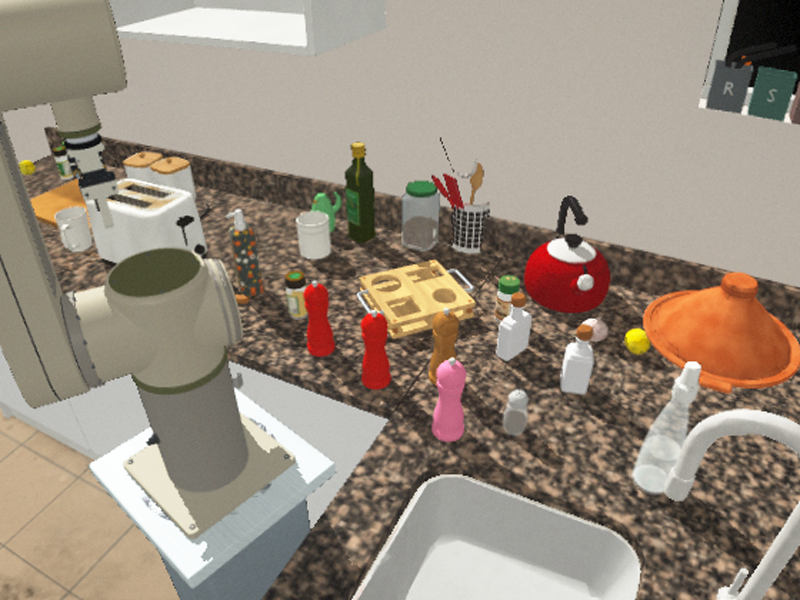

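The top view shows the caddy at (356,280), with the two cruets at (473,220) and (540,195). The mill is at (487,293), the salt at (572,275), and the pink mill close by at (558,320). The jars are at (421,200) and (308,402), and the pump bottle is at (213,443). The side view agrees. Next I'll enlarge both.

Run:
```python
from h import *
import pickle
for n,(x0,y0,x1,y1),s in(("top",(205,110,431,300),3.5),("side",(238,155,448,315),3.75)):
    c=pickle.load(open(n+".pkl","rb")); im=cv2.resize(c["image"][y0:y1,x0:x1],None,fx=s,fy=s,interpolation=cv2.INTER_CUBIC)[:600,:800]
    print(im.shape)
    for i in range(x0//20*20+20,x1,20): cv2.line(im,(int((i-x0)*s),0),(int((i-x0)*s),8),(0,255,255),1); cv2.putText(im,str(i),(int((i-x0)*s)+2,10),0,.35,(0,255,255),1)
    for i in range(y0//20*20+20,y1,20): cv2.line(im,(0,int((i-y0)*s)),(8,int((i-y0)*s)),(0,255,255),1); cv2.putText(im,str(i),(2,int((i-y0)*s)-2),0,.35,(0,255,255),1)
    cv2.imwrite(f"pics/{n}1.png",im)
```

```text
(600, 791, 3)
(600, 788, 3)
```

View pics/top1.png

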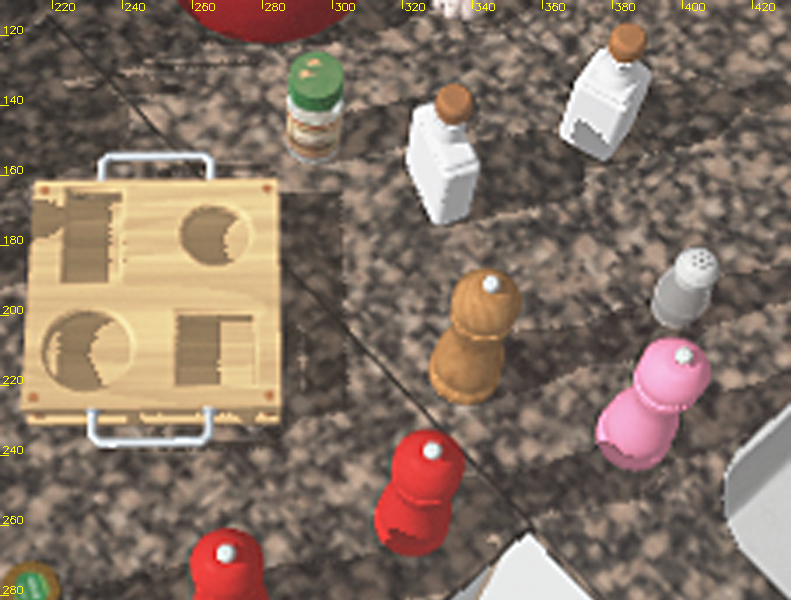

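View pics/side1.png

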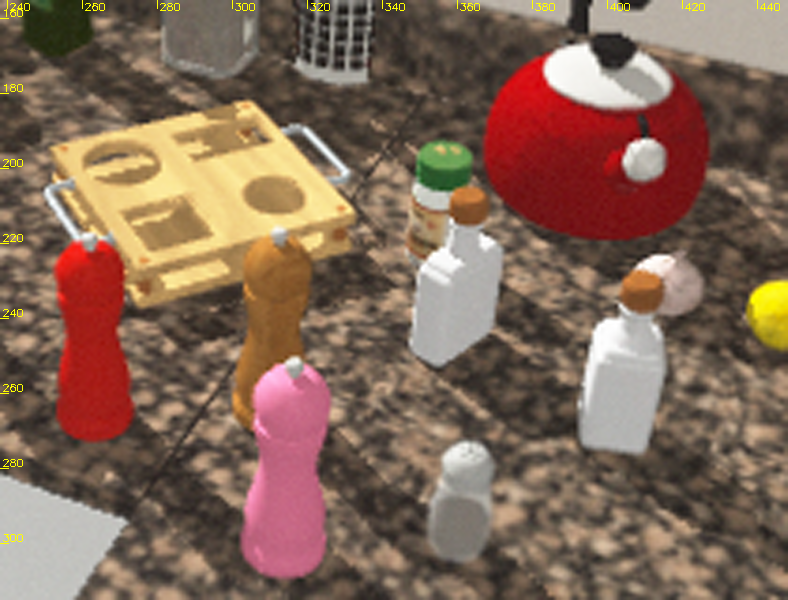

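```bash
cat > m.py <<'E'
from h import *
import pickle
from scipy.optimize import least_squares
T=pickle.load(open("top.pkl","rb"));S=pickle.load(open("side.pkl","rb"))
t=lambda u,v:(T,205+u/3.5,110+v/3.5)
s=lambda u,v:(S,238+u/3.75,155+v/3.75)
b=lambda u,v:(T,u*.7,v*.7)
def fit(cor,x0):
    def r(p):
        c_,s_=np.cos(p[2]),np.sin(p[2]); o=[]
        for (x,y,z),(c,u,v) in cor: o+=list(proj(c,[p[0]+c_*x-s_*y,p[1]+s_*x+c_*y,z])-[u,v])
        return np.array(o)
    q=least_squares(r,x0,loss='soft_l1'); return q.x,r(q.x)
def pts(name,z,a,bb=None):
    print(name,np.round(at_z(*a,z)[:2]*1e3,0),None if bb is None else np.round(at_z(*bb,z)[:2]*1e3,0))
E
cat > m1.py <<'E'
from m import *
pts("mill",.169,t(490,284),s(279,236))
pts("salt",.088,t(703,258),s(468,452))
pts("flat stop",.137,t(454,104),s(468,207))
pts("sq stop",.137,t(628,43),s(642,291))
pts("pink",.169,t(683,356),s(294,367)); pts("red1",.169,t(431,451),s(89,242)); pts("red2",.169,t(225,553),b(386,383))
pts("jar",.106,t(316,75),s(445,157)); pts("jar2",.105,b(307,397)); pts("pump z.216",.21,b(197,432))
h=.1
x,r=fit([((-h,-h,.046),t(37,181)),((-h,h,.046),t(278,180)),((h,h,.046),t(280,410)),((h,-h,.046),t(22,410)),
 ((-.05,.05,.046),t(215,235)),((.05,-.05,.046),t(88,350)),((-h,-h,.046),s(243,101)),((-h,h,.046),s(354,213)),((h,h,.046),s(135,278)),((h,-h,.046),s(55,148)),((-.05,.05,.046),s(274,194)),((.05,-.05,.046),s(122,163))],[.55,.1,2.7])
print("caddy",x,np.round(r,1))
xc=x
x,r=fit([((-.036,-.017,0),t(408,160)),((.036,-.017,0),t(440,222)),((.036,.017,0),t(472,215)),((.036,-.017,0),s(412,350)),((.036,.017,0),s(437,366)),((-.036,.017,0),s(495,315)),((0,0,.137),t(454,104)),((0,0,.137),s(468,207))],[.6,-.1,3.1])
print("flat",x,np.round(r,1)); xf=x
g=.025
x,r=fit([((-g,-g,0),t(562,133)),((g,-g,0),t(605,160)),((g,-g,0),s(580,443)),((g,g,0),s(643,453)),((-g,g,0),s(663,405)),((0,0,.137),t(628,43)),((0,0,.137),s(642,291))],[.6,-.2,3.9])
print("sq",x,np.round(r,1)); xs=x
pickle.dump((xc,xf,xs),open("fit.pkl","wb"))
E
python3 m1.py
```

```text
mill [ 439. -161.] [ 435. -172.]
salt [ 417. -348.] [ 416. -349.]
flat stop [ 597. -221.] [ 593. -230.]
sq stop [ 588. -370.] [ 587. -377.]
pink [ 333. -254.] [ 331. -264.]
red1 [347. -65.] [343. -78.]
red2 [342.  90.] [341.  88.]
jar [ 684. -146.] [ 681. -155.]
jar2 [392. 213.] None
pump z.216 [382. 379.] None
caddy [0.59221576 0.03840313 2.70813584] [-0.2  0.1  0.6 -0.3  1.  -0.9  0.3 -0.2  1.1 -0.4  0.7 -0.4  0.7 -0.9
 -0.9 -0.7 -0.8 -2.5 -2.7 -0.8 -0.8 -0.2 -1.1 -0.7]
flat [ 0.60084568 -0.22496295  3.06528866] [-1.3 -0.8 -0.9  1.3  0.5 -0.3 -1.9  0.3  0.5  1.3 -0.4  4.   0.7 -1.7
  0.1 -1.8]
sq [ 0.59404884 -0.37502025  3.64460497] [-2.  -0.2 -0.1  0.5 -0.6  0.8  0.8  0.7 -4.9  1.6  0.3 -2.3  0.5 -1.7]
```

```bash
cat > ov.py <<'E'
from m import *
def box(p,hx,hy,z):
    c,s_=np.cos(p[2]),np.sin(p[2]); return [np.array([p[0]+c*x-s_*y,p[1]+s_*x+c*y,z]) for x,y in((-hx,-hy),(hx,-hy),(hx,hy),(-hx,hy))]
def circ(x,y,r,z): return [np.array([x+r*np.cos(a),y+r*np.sin(a),z]) for a in np.linspace(0,6.28,24)]
def draw(c,im,off,sc,P,col):
    q=np.array([((proj(c,p)+.5-off)*sc) for p in P]).round().astype(int); cv2.polylines(im,[q],True,col,1,cv2.LINE_AA)
E
cat > m2.py <<'E'
from ov import *
xc,xf,xs=pickle.load(open("fit.pkl","rb"))
def tri(a,bb):
    A=[];B=[]
    for c,u,v in(a,bb):
        o,d=ray(c,u-.36,v-.36); d/=np.linalg.norm(d); M=np.eye(3)-np.outer(d,d); A.append(M);B.append(M@o)
    return np.round(np.linalg.solve(sum(A),sum(B))*1e3,1)
for n,a,bb in(("mill",t(490,284),s(279,236)),("salt",t(703,258),s(468,452)),("flat",t(454,104),s(468,207)),("sq",t(628,43),s(642,291)),("pink",t(683,356),s(294,367)),("cadSR",t(215,235),s(274,194)),("cadLR",t(88,350),s(122,163)),("c1",t(37,181),s(243,101)),("c2",t(278,180),s(354,213))):print(n,tri(a,bb))
out=[]
for c,(x0,y0,w,h) in((T,(310,105,115,150)),(S,(295,190,130,130*150//115))):
    sc=400/w; im=cv2.resize(c["image"][y0:y0+h,x0:x0+w],(400,int(h*sc)),interpolation=cv2.INTER_CUBIC); o=np.array([x0,y0])
    for z in(0,.088): draw(c,im,o,sc,box(xf,.036,.017,z),(0,0,255)); draw(c,im,o,sc,box(xs,.025,.025,z),(255,0,0))
    for p in(xf,xs): draw(c,im,o,sc,circ(p[0],p[1],.0145,.141),(0,255,0))
    draw(c,im,o,sc,circ(.441,-.165,.029,0),(255,0,0)); draw(c,im,o,sc,circ(.441,-.165,.0245,.14),(0,255,0))
    draw(c,im,o,sc,circ(.417,-.348,.022,0),(255,0,0)); draw(c,im,o,sc,circ(.417,-.348,.017,.08),(0,255,0))
    out.append(im[:520])
print([i.shape for i in out]); cv2.imwrite("pics/ov1.png",np.hstack(out))
E
python3 m2.py
```

```text
mill [ 443.7 -163.5  160.9]
salt [ 418.3 -347.5   87.2]
flat [ 602.  -223.2  130.3]
sq [ 592.5 -373.5  132. ]
pink [ 337.3 -258.1  161.9]
cadSR [621.1 -25.5  42.4]
cadLR [572.1 106.6  41.3]
c1 [724.3  88.4  45.2]
c2 [645.  -93.3  41.6]
[(520, 400, 3), (520, 400, 3)]
```

View pics/ov1.png

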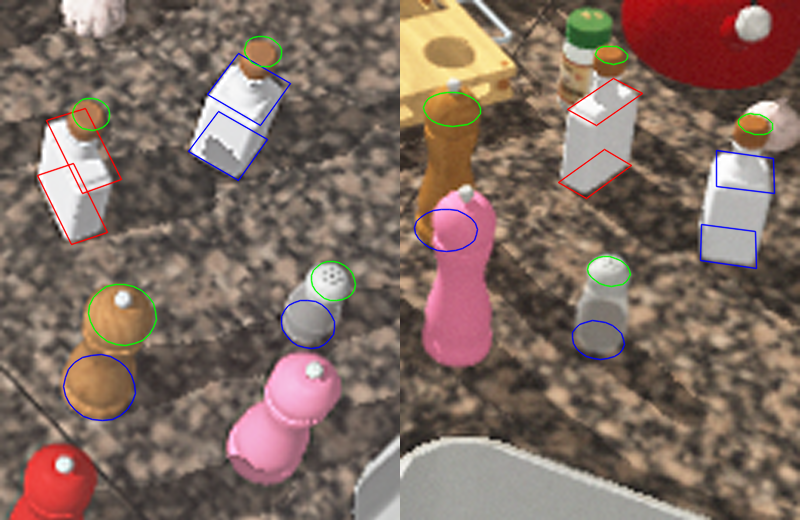

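The overlay puts flat (red) and square (blue) on the right cruets, and both fit to about 3 mm. The mill and salt circles also match, so I can start moving.

```bash
cat > go.py <<'E'
import sys
from plant import status
import numpy as np
from scipy.spatial.transform import Rotation as R
# usage: go.py x y z yaw_of_y(deg) [x y z yaw ...]: shift from now
st=status.read_state(); p=st["tool_pos"]; M=R.from_rotvec(st["orientation"]).as_matrix()
yaw=np.degrees(np.arctan2(M[1,1],M[0,1]))
a=[float(v) for v in sys.argv[1:]]
print("t %.2f p"%st["t"],np.round(p*1e3,1),"yaw %.1f"%yaw,"tilt",np.round(M[:,2],3),"q1 %.1f q6 %.1f"%tuple(np.degrees(st["q"][[0,5]])),"F",np.round(st["force"],1),"open %.1f"%(st["opening"]*1e3))
for i in range(0,len(a),4):
    d=M.T@(np.array(a[i:i+3])-p); tw=(yaw-a[i+3]+180)%360-180
    print("shift",np.round(d,4),"turn %.1f (alt %.1f)"%(tw,tw-180*np.sign(tw)))
E
python3 go.py .163 .577 .31 74 .417 -.348 .31 42
```

```text
t 0.10 p [162.6 577.  234.7] yaw 74.3 tilt [-0.001 -0.002 -1.   ] q1 69.4 q6 -4.9 F [ 0.2 -0.   1. ] open 93.4
shift [-0.0004 -0.0001 -0.0753] turn 0.3 (alt -179.7)
shift [-0.4959 -0.8214 -0.074 ] turn 32.3 (alt -147.7)
```

Emit:
{"api": "servo_tool", "payload": {
  "plan": "0 0 -0.03 0;-0.02 -0.015 -0.06 3;-0.05 -0.038 -0.075 6;-0.085 -0.064 -0.075 9;-0.12 -0.09 -0.075 12;-0.155 -0.116 -0.075 15;-0.19 -0.142 -0.075 18;-0.225 -0.168 -0.075 21;-0.26 -0.194 -0.075 24;-0.295 -0.22 -0.075 27;-0.33 -0.246 -0.075 30;-0.36 -0.27 -0.075 32",
  "grip": -1,
  "grip_force": 15
}}

```text
t: 1.1
tool_pos: [0.4295, 0.2279, 0.3104]
orientation: [-1.275, -2.871, 0.0]
force: [-0.1, 0.8, -0.4]
opening: 0.0928
gripper_force: 0.0
```

```bash
python3 go.py .417 -.348 .30 42
```

```text
t 1.10 p [429.5 227.9 310.4] yaw 42.1 tilt [-0. -0. -1.] q1 21.9 q6 -20.2 F [-0.1  0.8 -0.4] open 92.8
shift [-0.419  -0.3953  0.0104] turn 0.1 (alt -179.9)
```

Emit:
{"api": "servo_tool", "payload": {
  "plan": "-0.02 -0.0195 0 0;-0.05 -0.0485 0 0;-0.08 -0.0775 0 0;-0.108 -0.105 0 0;-0.136 -0.132 0 0;-0.164 -0.159 0 0;-0.192 -0.187 0 0;-0.22 -0.214 0 0;-0.248 -0.241 0 0;-0.276 -0.268 0 0;-0.304 -0.295 0 0;-0.33 -0.321 0 0"
}}

```text
t: 2.1
tool_pos: [0.4124, -0.2324, 0.3103]
orientation: [-1.272, -2.872, -0.0]
force: [0.9, 0.6, 0.8]
opening: 0.0927
gripper_force: 0.0
```

Emit:
{"api": "servo_tool", "payload": {
  "plan": "-0.025 -0.025 0 0;-0.045 -0.045 0 0;-0.06 -0.06 0 0;-0.07 -0.07 0 0;-0.0774 -0.075 0 0;-0.0774 -0.075 0 0;-0.0774 -0.075 0 0"
}}

```text
t: 2.68
tool_pos: [0.4099, -0.3374, 0.3104]
orientation: [-1.271, -2.872, -0.001]
force: [-0.0, -0.3, 0.1]
opening: 0.093
gripper_force: 0.0
```

```bash
python3 go.py .417 -.348 .058 42
python3 - <<'E'
from h import *
import pickle
for n in("top","side"):
    c=snap(n); cv2.imwrite(f"pics/{n}2.png",c["image"])
a=cv2.imread("pics/top2.png")[60:340,240:560];b=cv2.imread("pics/side2.png")[60:340,200:520]
cv2.imwrite("pics/two2.png",cv2.resize(np.hstack([a,b]),(800,350)))
E
```

```text
t 2.68 p [ 409.9 -337.4  310.4] yaw 42.3 tilt [-0.     0.001 -1.   ] q1 -45.0 q6 -87.3 F [-0.  -0.3  0.1] open 93.0
shift [-0.0128 -0.002   0.2524] turn 0.3 (alt -179.7)
```

View pics/two2.png

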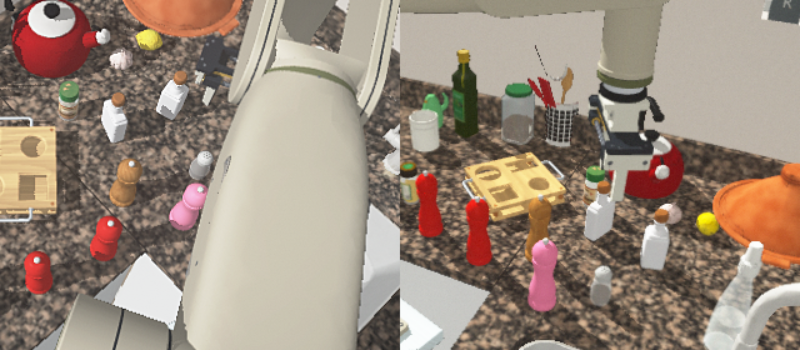

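The gripper hovers behind and above the salt at side (625,170) and nothing is in its way. Now I'll descend onto the salt.

Emit:
{"api": "servo_tool", "payload": {
  "plan": "-0.006 -0.001 0.03 0;-0.0128 -0.002 0.065 0;-0.0128 -0.002 0.1 0;-0.0128 -0.002 0.13 0;-0.0128 -0.002 0.155 0;-0.0128 -0.002 0.18 0;-0.0128 -0.002 0.2 0;-0.0128 -0.002 0.218 0;-0.0128 -0.002 0.232 0;-0.0128 -0.002 0.244 0;-0.0128 -0.002 0.252 0;-0.0128 -0.002 0.252 0"
}}

```text
t: 3.78
tool_pos: [0.4163, -0.3475, 0.0571]
orientation: [-1.269, -2.871, -0.002]
force: [-0.9, 0.1, -0.2]
opening: 0.0929
gripper_force: 0.0
```

Emit:
{"api": "servo_tool", "payload": {
  "plan": "0 0 0 0;0 0 0 0;0 0 0 0;0 0 0 0;0 0 0 0;0 0 0 0;0 0 0 0;0 0 0 0",
  "grip": 1,
  "grip_force": 8
}}

```text
t: 4.45
tool_pos: [0.4168, -0.3489, 0.0587]
orientation: [1.271, 2.873, 0.0]
force: [1.1, 1.6, 2.4]
opening: 0.0441
gripper_force: 1.2
```

```bash
python3 go.py .616 -.028 .2 42
```

```text
t 4.45 p [ 416.8 -348.9   58.7] yaw 42.3 tilt [ 0. -0. -1.] q1 -45.3 q6 -87.6 F [1.1 1.6 2.4] open 44.1
shift [ 0.1036  0.3632 -0.1413] turn 0.3 (alt -179.7)
```

Emit:
{"api": "servo_tool", "payload": {
  "plan": "0 0 0 0;0 0 -0.004 0;0 0 -0.01 0;0 0.012 -0.01 0;0 0.028 -0.01 0;0 0.046 -0.01 0;0 0.064 -0.01 0;0 0.08 -0.01 0;0 0.09 -0.01 0;0.0016 0.0934 -0.01 0;0.0016 0.0934 -0.005 0;0.0016 0.0934 0 0",
  "grip": 1,
  "grip_force": 15
}}

```text
t: 5.45
tool_pos: [0.4849, -0.285, 0.0585]
orientation: [1.271, 2.873, -0.001]
force: [3.2, 2.7, 20.1]
opening: 0.0375
gripper_force: 16.7
```

Emit:
{"api": "servo_tool", "payload": {
  "plan": "0 0 0 0;0 0 0 0;0 0 0 0;0 0 0 0;0 0 0 0;0 0 0 7;0 0 0 14;0 0 0 21;0 0 0 28;0 0 0 35;0 0 0 42;0 0 0 49",
  "grip": -1
}}

```text
t: 6.45
tool_pos: [0.4847, -0.285, 0.0587]
orientation: [2.355, 2.08, -0.0]
force: [0.1, -0.1, 0.2]
opening: 0.093
gripper_force: 0.0
```

Emit:
{"api": "servo_tool", "payload": {
  "plan": "0 0 0 7;0 0 0 14;0 0 0 21;0 0 0 28;0 0 0 35;0 0 0 41;0 0 0 41;0 0 0 41"
}}

```text
t: 7.12
tool_pos: [0.4848, -0.285, 0.0587]
orientation: [2.929, 1.137, 0.0]
force: [0.5, -0.1, -0.2]
opening: 0.0928
gripper_force: 0.0
```

```bash
python3 go.py
python3 - <<'E'
from h import *
c=snap("side"); cv2.imwrite("pics/side3.png",cv2.resize(c["image"][120:330,240:520],(800,600)))
E
```

```text
t 7.12 p [ 484.8 -285.    58.7] yaw -47.6 tilt [ 0. -0. -1.] q1 -35.7 q6 11.9 F [ 0.5 -0.1 -0.2] open 92.8
```

View pics/side3.png

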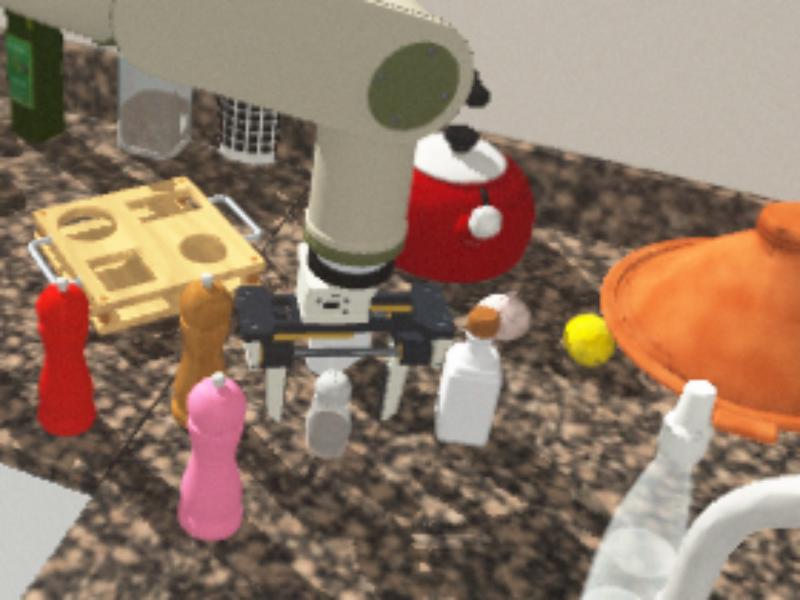

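Run:
```python
from h import *
import pickle
S=pickle.load(open("side.pkl","rb"))
o=lambda u,v:(240+u*.35,120+v*.35)
for z in(.09,.086):print(at_z(S,*o(334,380),z))
print(at_z(S,*o(328,449),.003))
print(o(334,372), "expected apex px",proj(S,[.4848,-.285,.088]), "foot",proj(S,[.4848,-.285,0]))
for d in(-.0465,.0465):
    a=np.radians(-47.6); print("tip",(proj(S,[.4848+d*np.cos(a),-.285+d*np.sin(a),.0417])-[240,120])/.35)
```

```text
[ 0.47639191 -0.29183887  0.09      ]
[ 0.48059299 -0.28958062  0.086     ]
[ 0.4783033  -0.29459829  0.003     ]
(356.9, 250.2) expected apex px [356.40047162 250.90082667] foot [353.0908375  275.11819618]
tip [278.79725222 412.014443  ]
tip [375.97902877 410.34725831]
```

The salt is standing between the fingers at (330,410), about 7 mm off toward the camera. It slipped during the first lift because the grip hadn't built up its force yet. I'll re-grip here, wait longer and use more force.

Emit:
{"api": "servo_tool", "payload": {
  "plan": "0 0 0.002 0;0 0 0.005 0;0 0 0.005 0;0 0 0.005 0;0 0 0.005 0;0 0 0.005 0;0 0 0.005 0;0 0 0.005 0;0 0 0.005 0;0 0 0.005 0;0 0 0.005 0;0 0 0.005 0",
  "grip": 1,
  "grip_force": 25
}}

```text
t: 8.17
tool_pos: [0.4849, -0.2849, 0.0537]
orientation: [2.93, 1.132, 0.0]
force: [0.1, 0.3, 0.3]
opening: 0.0394
gripper_force: 24.7
```

Emit:
{"api": "servo_tool", "payload": {
  "plan": "0 0 0 0;0 0 0 0;0 0 -0.003 0;0 0 -0.006 0;0 0 -0.01 0;0 0 -0.01 0"
}}

```text
t: 8.67
tool_pos: [0.4854, -0.2852, 0.0648]
orientation: [2.929, 1.132, 0.001]
force: [1.2, 1.2, -1.2]
opening: 0.0389
gripper_force: 24.6
```

```bash
python3 go.py .616 -.028 .2 42
```

```text
t 8.67 p [ 485.4 -285.2   64.8] yaw -47.7 tilt [ 0.001 -0.001 -1.   ] q1 -35.7 q6 12.1 F [ 1.2  1.2 -1.2] open 38.9
shift [ 0.2697 -0.1023 -0.1353] turn -89.7 (alt 90.3)
```

Run:
```python
from h import *
a=snap("side")["image"][150:300,300:430];b=snap("top")["image"][120:270,310:440]
cv2.imwrite("pics/two4.png",cv2.resize(np.hstack([a,b]),(800,int(800*150/260)),interpolation=cv2.INTER_CUBIC))
```

```text
(no output)
```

View pics/two4.png

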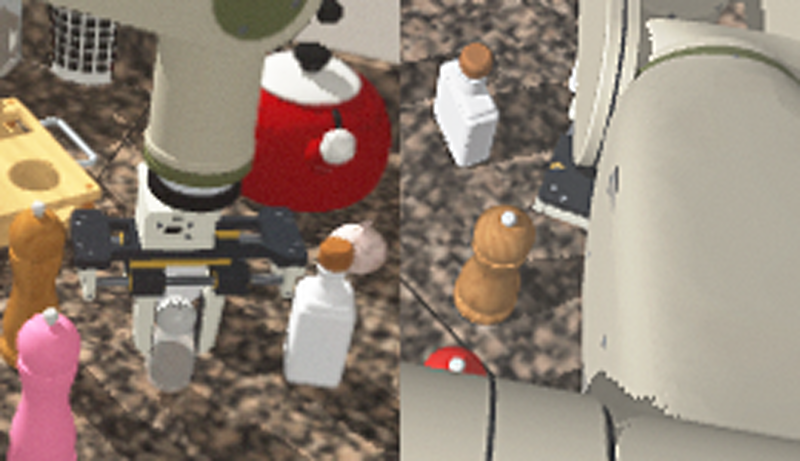

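Run:
```python
from h import *
import pickle
S=pickle.load(open("side.pkl","rb"))
o=lambda u,v:(300+u/3.077,150+v/3.077)
for z0 in(.008,.011): print(at_z(S,*o(178,308),z0+.087)[:2], at_z(S,*o(172,391),z0)[:2]+.022*np.array([.745,.67]), at_z(S,*o(171,362),z0+.022)[:2])
S0=[.4854,-.2852]
```

```text
[ 0.48264034 -0.29009112] [ 0.49221439 -0.28447243] [ 0.48547354 -0.28905703]
[ 0.47944233 -0.29180356] [ 0.48938158 -0.28596925] [ 0.48252605 -0.29063351]
```

The salt is held between the pads. An opening of 39 mm suggests a tapered body rather than a bad grip. I'll set it down and re-grip at 90° so both axes are centred with the full wait.

Emit:
{"api": "servo_tool", "payload": {
  "plan": "0 0 0.004 0;0 0 0.0075 0;0 0 0.0095 0;0 0 0.0097 0;0 0 0.0097 0"
}}

```text
t: 9.18
tool_pos: [0.4845, -0.2846, 0.0537]
orientation: [-2.93, -1.132, 0.001]
force: [-1.5, 1.3, 3.6]
opening: 0.039
gripper_force: 24.9
```

Emit:
{"api": "servo_tool", "payload": {
  "plan": "0 0 0 0;0 0 0 0;0 0 0 0;0 0 0 0;0 0 0 0;0 0 0 0;0 0 0 -7;0 0 0 -14;0 0 0 -21;0 0 0 -28;0 0 0 -35;0 0 0 -42",
  "grip": -1
}}

```text
t: 10.18
tool_pos: [0.4849, -0.2849, 0.0539]
orientation: [2.323, 2.114, -0.0]
force: [0.2, -0.7, 0.5]
opening: 0.093
gripper_force: 0.0
```

Emit:
{"api": "servo_tool", "payload": {
  "plan": "0 0 0 -7;0 0 0 -14;0 0 0 -21;0 0 0 -28;0 0 0 -35;0 0 0 -42;0 0 0 -48;0 0 0 -48"
}}

```text
t: 10.85
tool_pos: [0.4849, -0.2849, 0.0539]
orientation: [1.264, 2.876, -0.0]
force: [-0.1, -0.5, 0.7]
opening: 0.0931
gripper_force: 0.0
```

Emit:
{"api": "servo_tool", "payload": {
  "plan": "0 0 0 0;0 0 0 0;0 0 0 0;0 0 0 0;0 0 0 0;0 0 0 0;0 0 0 0;0 0 0 0;0 0 0 0;0 0 0 0;0 0 0 0;0 0 0 0",
  "grip": 1,
  "grip_force": 25
}}

```text
t: 11.85
tool_pos: [0.4848, -0.2849, 0.0539]
orientation: [-1.271, -2.873, 0.0]
force: [0.0, -0.7, -0.1]
opening: 0.0391
gripper_force: 24.7
```

```bash
python3 go.py .616 -.028 .2 42 .616 -.028 .0735 42
python3 - <<'E'
from h import *
a=snap("side")["image"]; cv2.imwrite("pics/side5.png",cv2.resize(a[180:300,290:410],None,fx=4,fy=4,interpolation=cv2.INTER_CUBIC))
E
```

```text
t 11.85 p [ 484.8 -284.9   53.9] yaw 42.3 tilt [-0.  0. -1.] q1 -35.7 q6 -77.9 F [ 0.  -0.7 -0.1] open 39.1
shift [ 0.1019  0.2698 -0.1461] turn 0.3 (alt -179.7)
shift [ 0.1019  0.2698 -0.0196] turn 0.3 (alt -179.7)
```

View pics/side5.png

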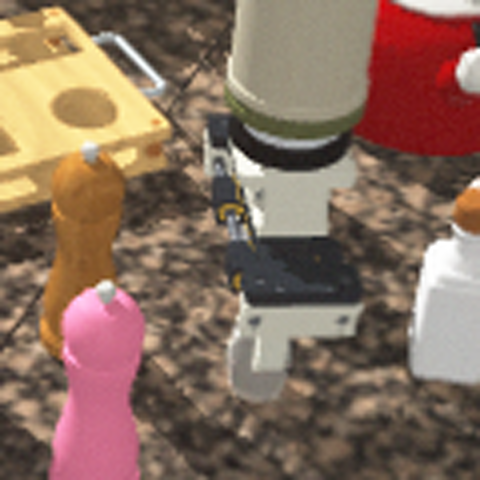

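Both 90° grips gave 39 mm, so the salt is centred. Now I'll carry it to the small well.

Emit:
{"api": "servo_tool", "payload": {
  "plan": "0 0 -0.006 0;0 0 -0.025 0;0 0 -0.05 0;0.004 0.011 -0.075 0;0.012 0.033 -0.09 0;0.022 0.06 -0.096 0;0.033 0.09 -0.096 0;0.045 0.12 -0.096 0;0.056 0.15 -0.096 0;0.067 0.18 -0.096 0;0.078 0.21 -0.096 0;0.087 0.233 -0.096 0"
}}

```text
t: 12.9
tool_pos: [0.5996, -0.0614, 0.1504]
orientation: [1.27, 2.873, 0.001]
force: [0.1, 0.3, -0.7]
opening: 0.0387
gripper_force: 24.7
```

Emit:
{"api": "servo_tool", "payload": {
  "plan": "0.007 0.019 0 0;0.012 0.031 0 0;0.0143 0.0382 0 0;0.0143 0.0382 0.015 0;0.0143 0.0382 0.03 0;0.0143 0.0382 0.038 0;0.0143 0.0382 0.038 0;0.0143 0.0382 0.038 0"
}}

```text
t: 13.57
tool_pos: [0.6168, -0.0281, 0.1116]
orientation: [-1.272, -2.871, 0.001]
force: [0.2, 0.4, -0.4]
opening: 0.0387
gripper_force: 24.7
```

```bash
python3 go.py .6175 -.0275 .0735 42.3
python3 - <<'E'
from h import *
a=snap("side")["image"][130:260,230:360];b=snap("top")["image"][130:260,200:330]
cv2.imwrite("pics/two6.png",cv2.resize(np.hstack([a,b]),(800,400),interpolation=cv2.INTER_CUBIC))
E
```

```text
t 13.57 p [616.8 -28.1 111.6] yaw 42.2 tilt [-0.001  0.    -1.   ] q1 -7.4 q6 -49.6 F [ 0.2  0.4 -0.4] open 38.7
shift [-0.      0.0009  0.0381] turn -0.1 (alt 179.9)
```

View pics/two6.png

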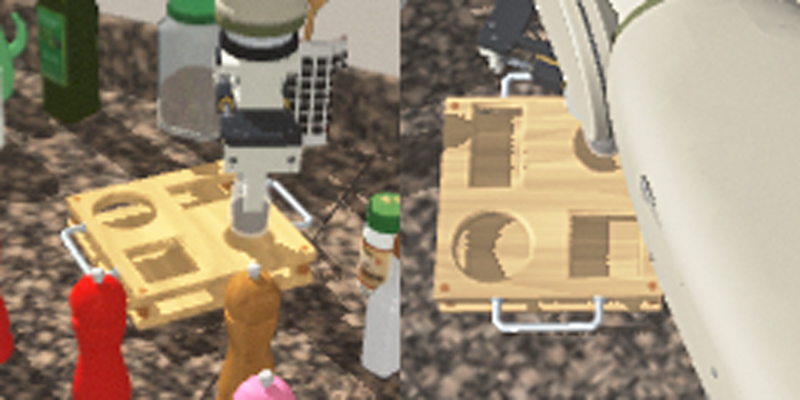

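The side view shows the foot at (249,225), above the small well at (247,240). Now I'll lower it.

Emit:
{"api": "servo_tool", "payload": {
  "plan": "0 0 0.005 0;0 0 0.01 0;0 0 0.015 0;0 0 0.02 0;0 0 0.024 0;0 0 0.024 0"
}}

```text
t: 14.17
tool_pos: [0.6165, -0.0273, 0.0864]
orientation: [-1.27, -2.871, 0.001]
force: [-0.2, 0.9, -1.6]
opening: 0.0387
gripper_force: 24.7
```

Emit:
{"api": "servo_tool", "payload": {
  "plan": "0 0 0.004 0;0 0 0.008 0;0 0 0.012 0;0 0 0.015 0;0 0 0.017 0;0 0 0.017 0"
}}

```text
t: 14.67
tool_pos: [0.6171, -0.0275, 0.0702]
orientation: [-1.271, -2.872, 0.0]
force: [-0.0, 0.2, -0.8]
opening: 0.0388
gripper_force: 24.7
```

Emit:
{"api": "servo_tool", "payload": {
  "plan": "0 0 0.0005 0;0 0 0.001 0;0 0 0.001 0"
}}

```text
t: 14.92
tool_pos: [0.6176, -0.0276, 0.0701]
orientation: [1.271, 2.873, 0.0]
force: [0.2, 0.5, -1.1]
opening: 0.0385
gripper_force: 24.7
```

Emit:
{"api": "servo_tool", "payload": {
  "plan": "0 0 0 0;0 0 0 0;0 0 0 0;0 0 0 0;0 0 0 0;0 0 0 0;0 0 0 0;0 0 -0.02 0;0 0 -0.05 0;0 0 -0.085 0;0 0 -0.12 0;0 0 -0.155 0",
  "grip": -1
}}

```text
t: 15.92
tool_pos: [0.617, -0.0275, 0.2263]
orientation: [-1.271, -2.872, 0.0]
force: [0.2, -0.3, -0.3]
opening: 0.093
gripper_force: 0.0
```

```bash
python3 go.py .442 -.164 .26 42.3 .442 -.164 .145 42.3
```

```text
t 15.92 p [617.  -27.5 226.3] yaw 42.3 tilt [-0.001  0.    -1.   ] q1 -7.3 q6 -49.6 F [ 0.2 -0.3 -0.3] open 93.0
shift [ 0.0167 -0.2214 -0.0336] turn -0.0 (alt 180.0)
shift [ 0.0166 -0.2214  0.0814] turn -0.0 (alt 180.0)
```

Emit:
{"api": "servo_tool", "payload": {
  "plan": "-0.012 -0.0128 0 0;-0.03 -0.032 0 0;-0.05 -0.0535 0 0;-0.07 -0.075 0 0;-0.09 -0.0963 0 0;-0.11 -0.118 0 0;-0.124 -0.133 0 0;-0.132 -0.141 0 0;-0.1346 -0.144 0 0;-0.1346 -0.144 0 0"
}}

```text
t: 16.75
tool_pos: [0.6013, -0.2243, 0.2248]
orientation: [-1.273, -2.872, -0.0]
force: [0.4, 0.3, -0.1]
opening: 0.093
gripper_force: 0.0
```

```bash
python3 go.py .601 -.224 .131 42.3
python3 - <<'E'
from h import *
a=snap("side")["image"][140:300,230:390];b=snap("top")["image"][90:250,250:410]
cv2.imwrite("pics/two7.png",cv2.resize(np.hstack([a,b]),(800,400),interpolation=cv2.INTER_CUBIC))
E
```

```text
t 16.75 p [ 601.3 -224.3  224.8] yaw 42.2 tilt [-0.  0. -1.] q1 -25.0 q6 -67.2 F [ 0.4  0.3 -0.1] open 93.0
shift [0.0004 0.     0.0938] turn -0.1 (alt 179.9)
```

View pics/two7.png

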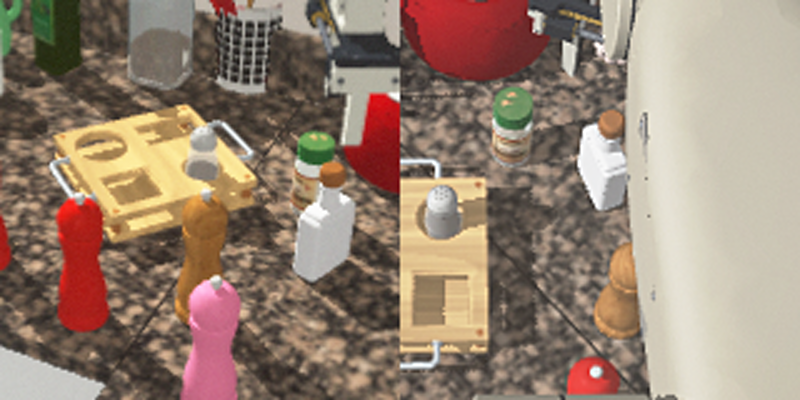

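The salt sits in its well at side (203,160). The gripper is above the flat cruet. I'll check kettle clearance before going down.

Run:
```python
from m import *
print("near edge z.06",at_z(*b(405,177),.06),"left",at_z(*b(357,135),.09),"spout",at_z(*b(466,130),.13),"knob",at_z(*b(403,97),.19))
```

```text
near edge z.06 [ 0.74906245 -0.14095524  0.06      ] left [ 0.86742375 -0.08675777  0.09      ] spout [ 0.75487594 -0.27875067  0.13      ] knob [ 0.83762614 -0.17823835  0.19      ]
```

Emit:
{"api": "servo_tool", "payload": {
  "plan": "0 0 0.02 0;0 0 0.045 0;0 0 0.065 0;0 0 0.08 0;0 0 0.09 0;0 0 0.094 0;0 0 0.094 0"
}}

```text
t: 17.43
tool_pos: [0.6011, -0.2228, 0.1301]
orientation: [-1.269, -2.872, -0.0]
force: [-0.1, 0.2, -0.3]
opening: 0.0932
gripper_force: 0.0
```

Emit:
{"api": "servo_tool", "payload": {
  "plan": "0 0 0 0;0 0 0 0;0 0 0 0;0 0 0 0;0 0 0 0;0 0 0 0;0 0 0 0;0 0 0 0;0 0 0 0;0 0 0 0;0 0 0 0;0 0 0 0",
  "grip": 1,
  "grip_force": 6
}}

```text
t: 18.43
tool_pos: [0.6014, -0.2239, 0.1309]
orientation: [1.271, 2.873, 0.0]
force: [0.7, 0.0, 0.1]
opening: 0.0289
gripper_force: 6.0
```

Emit:
{"api": "servo_tool", "payload": {
  "plan": "0 0 0 0;0 0 0 0;0 0 0 0;0 0 0 0;0 0 0 0;0 0 0 0;0 0 0 -7;0 0 0 -14;0 0 0 -21;0 0 0 -28;0 0 0 -35;0 0 0 -42",
  "grip": -1
}}

```text
t: 19.43
tool_pos: [0.6014, -0.224, 0.1309]
orientation: [-0.148, -3.138, 0.0]
force: [0.1, 0.6, 0.6]
opening: 0.0925
gripper_force: 0.0
```

Emit:
{"api": "servo_tool", "payload": {
  "plan": "0 0 0 -7;0 0 0 -14;0 0 0 -21;0 0 0 -28;0 0 0 -34;0 0 0 -34;0 0 0 -34"
}}

```text
t: 20.02
tool_pos: [0.6014, -0.224, 0.131]
orientation: [0.762, -3.048, 0.0]
force: [0.2, -0.5, -0.8]
opening: 0.093
gripper_force: 0.0
```

Emit:
{"api": "servo_tool", "payload": {
  "plan": "0 0 0 0;0 0 0 0;0 0 0 0;0 0 0 0;0 0 0 0;0 0 0 0;0 0 0 0;0 0 0 0;0 0 0 0;0 0 0 0;0 0 0 0;0 0 0 0",
  "grip": 1,
  "grip_force": 35
}}

```text
t: 21.02
tool_pos: [0.6012, -0.2239, 0.1309]
orientation: [0.767, -3.046, -0.0]
force: [-0.1, 0.3, 0.2]
opening: 0.0284
gripper_force: 35.0
```

```bash
python3 go.py .6595 .0632 .25 97.8 .6595 .0632 .147 97.8;python3 - <<'E'
from h import *
for n in("side","top"): cv2.imwrite(f"pics/f_{n}.png",snap(n)["image"])
E
```

```text
t 21.02 p [ 601.2 -223.9  130.9] yaw 118.3 tilt [-0.  0. -1.] q1 -25.0 q6 -143.3 F [-0.1  0.3  0.2] open 28.4
shift [-0.1872  0.2253 -0.1191] turn 20.5 (alt -159.5)
shift [-0.1872  0.2253 -0.0161] turn 20.5 (alt -159.5)
```

Emit:
{"api": "servo_tool", "payload": {
  "plan": "0 0 -0.006 0;0 0 -0.02 0;0 0 -0.045 0;0 0 -0.075 0;0 0 -0.105 0;-0.008 0.01 -0.125 2;-0.025 0.03 -0.13 5;-0.044 0.053 -0.13 8;-0.063 0.076 -0.13 11;-0.082 0.099 -0.13 14;-0.101 0.122 -0.13 17;-0.12 0.144 -0.13 20.5"
}}

```text
t: 22.12
tool_pos: [0.639, -0.0389, 0.2622]
orientation: [-0.208, 3.134, -0.0]
force: [-0.4, 0.1, -3.4]
opening: 0.0284
gripper_force: 35.0
```

Emit:
{"api": "servo_tool", "payload": {
  "plan": "0 0 0 0"
}}

```text
t: 22.2
tool_pos: [0.6396, -0.0348, 0.2621]
orientation: [-0.213, 3.133, 0.004]
force: [0.5, -0.1, -4.2]
opening: 0.0288
gripper_force: 35.0
```

```bash
python3 go.py .6595 .0632 .261 97.8 .6595 .0632 .147 97.8
```

```text
t 22.20 p [639.6 -34.8 262.1] yaw 97.8 tilt [ 0.001  0.003 -1.   ] q1 -7.8 q6 -105.6 F [ 0.5 -0.1 -4.2] open 28.8
shift [-0.033   0.0944  0.0014] turn -0.0 (alt 180.0)
shift [-0.0328  0.0941  0.1154] turn -0.0 (alt 180.0)
```

Emit:
{"api": "servo_tool", "payload": {
  "plan": "-0.005 0.014 0 0;-0.013 0.037 0 0;-0.022 0.062 0 0;-0.029 0.083 0.005 0;-0.033 0.095 0.02 0;-0.0349 0.0997 0.04 0;-0.0349 0.0997 0.058 0;-0.0349 0.0997 0.068 0;-0.0349 0.0997 0.073 0;-0.0349 0.0997 0.073 0;-0.0349 0.0997 0.073 0"
}}

```text
t: 23.12
tool_pos: [0.6602, 0.0625, 0.1884]
orientation: [-0.211, 3.134, -0.0]
force: [-0.4, 0.1, -2.4]
opening: 0.028
gripper_force: 35.0
```

```bash
python3 go.py .6595 .0632 .147 97.8
python3 - <<'E'
from h import *
a=snap("side")["image"][120:240,230:350];b=snap("top")["image"][120:240,190:310]
cv2.imwrite("pics/two8.png",cv2.resize(np.hstack([a,b]),(800,400),interpolation=cv2.INTER_CUBIC))
E
```

```text
t 23.12 p [660.2  62.5 188.4] yaw 97.7 tilt [ 0. -0. -1.] q1 1.0 q6 -96.7 F [-0.4  0.1 -2.4] open 28.0
shift [0.0006 0.0007 0.0414] turn -0.1 (alt 179.9)
```

View pics/two8.png

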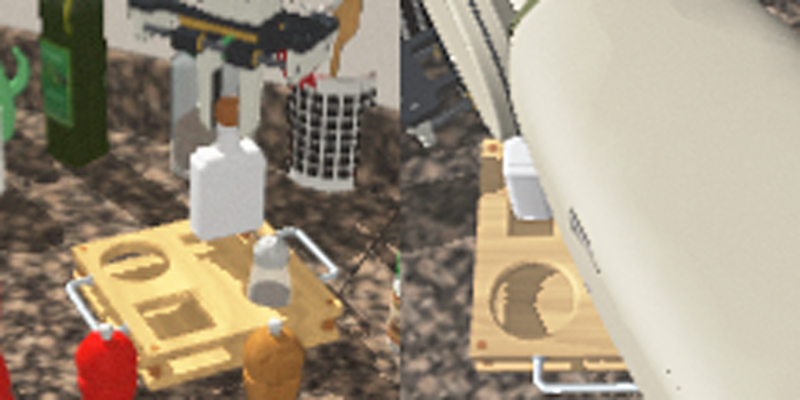

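The cruet hangs over the oblong well and looks aligned. I'll go down slowly and watch the force.

Emit:
{"api": "servo_tool", "payload": {
  "plan": "0 0 0.004 0;0 0 0.008 0;0 0 0.012 0;0 0 0.014 0;0 0 0.016 0;0 0 0.018 0"
}}

```text
t: 23.72
tool_pos: [0.6599, 0.0632, 0.1696]
orientation: [0.213, -3.134, -0.0]
force: [-0.3, -0.7, -4.2]
opening: 0.0282
gripper_force: 35.0
```

```bash
python3 go.py; python3 -c "
from plant import status;print(status.read_state()['wrist_torque'])"
```

```text
t 23.72 p [659.9  63.2 169.6] yaw 97.8 tilt [-0.  0. -1.] q1 1.0 q6 -96.7 F [-0.3 -0.7 -4.2] open 28.2
[-0.02540791 -0.0589122   0.03249018]
```

Emit:
{"api": "servo_tool", "payload": {
  "plan": "0 0 0.004 0;0 0 0.008 0;0 0 0.012 0;0 0 0.016 0;0 0 0.019 0;0 0 0.021 0;0 0 0.0225 0;0 0 0.0225 0"
}}

```text
t: 24.38
tool_pos: [0.66, 0.0632, 0.1473]
orientation: [0.212, -3.134, -0.0]
force: [-0.2, -0.3, -2.7]
opening: 0.028
gripper_force: 35.0
```

```bash
python3 go.py; python3 -c "
from plant import status;print(status.read_state()['wrist_torque'])"
```

```text
t 24.38 p [660.   63.2 147.3] yaw 97.8 tilt [-0.  0. -1.] q1 1.0 q6 -96.7 F [-0.2 -0.3 -2.7] open 28.0
[ 0.0099394  -0.020862    0.03387767]
```

Emit:
{"api": "servo_tool", "payload": {
  "plan": "0 0 0.0005 0;0 0 0.001 0;0 0 0.001 0"
}}

```text
t: 24.63
tool_pos: [0.6603, 0.0632, 0.1469]
orientation: [-0.212, 3.134, -0.0]
force: [-1.4, -0.3, -0.9]
opening: 0.0283
gripper_force: 35.0
```

Emit:
{"api": "servo_tool", "payload": {
  "plan": "0 0 0 0;0 0 0 0;0 0 0 0;0 0 0 0;0 0 0 0;0 0 0 0;0 0 0 0;0 0 -0.015 0;0 0 -0.04 0;0 0 -0.065 0;0 0 -0.08 0;0 0 -0.08 0",
  "grip": -1
}}

```text
t: 25.63
tool_pos: [0.6622, 0.0632, 0.2318]
orientation: [-0.212, 3.127, -0.001]
force: [1.0, 0.5, 1.0]
opening: 0.0929
gripper_force: 0.0
```

```bash
python3 go.py .593 -.3735 .2265 45
```

```text
t 25.63 p [662.2  63.2 231.8] yaw 97.8 tilt [ 0.008  0.    -1.   ] q1 1.0 q6 -96.7 F [1.  0.5 1. ] open 92.9
shift [ 0.1276 -0.4234  0.0047] turn 52.8 (alt -127.2)
```

Emit:
{"api": "servo_tool", "payload": {
  "plan": "0.004 -0.013 0 4;0.012 -0.04 0 9;0.023 -0.077 0 14;0.034 -0.114 0 19;0.045 -0.151 0 24;0.056 -0.188 0 29;0.067 -0.225 0 34;0.078 -0.262 0 39;0.089 -0.299 0 43;0.1 -0.335 0 47;0.11 -0.368 0 50;0.118 -0.396 0 52.8"
}}

```text
t: 26.63
tool_pos: [0.5951, -0.3475, 0.2248]
orientation: [-1.209, -2.898, 0.0]
force: [0.4, -0.4, 0.4]
opening: 0.0931
gripper_force: 0.0
```

Emit:
{"api": "servo_tool", "payload": {
  "plan": "0 0 0 0;0 0 0 0;0 0 0 0"
}}

```text
t: 26.88
tool_pos: [0.5963, -0.3444, 0.2251]
orientation: [-1.202, -2.901, -0.001]
force: [0.8, 0.1, 0.4]
opening: 0.093
gripper_force: 0.0
```

```bash
python3 go.py .593 -.3735 .131 45
```

```text
t 26.88 p [ 596.3 -344.4  225.1] yaw 45.0 tilt [-0.001  0.001 -1.   ] q1 -34.3 q6 -79.3 F [0.8 0.1 0.4] open 93.0
shift [-0.0184 -0.0229  0.0941] turn -0.0 (alt 180.0)
```

Emit:
{"api": "servo_tool", "payload": {
  "plan": "-0.01 -0.012 0 0;-0.0184 -0.0229 0.005 0;-0.0184 -0.0229 0.025 0;-0.0184 -0.0229 0.05 0;-0.0184 -0.0229 0.07 0;-0.0184 -0.0229 0.084 0;-0.0184 -0.0229 0.092 0;-0.0184 -0.0229 0.094 0;-0.0184 -0.0229 0.094 0"
}}

```text
t: 27.63
tool_pos: [0.5934, -0.3742, 0.1323]
orientation: [-1.203, -2.902, -0.0]
force: [-0.6, 0.6, 0.3]
opening: 0.0929
gripper_force: 0.0
```

Emit:
{"api": "servo_tool", "payload": {
  "plan": "0 0 0 0;0 0 0 0;0 0 0 0;0 0 0 0;0 0 0 0;0 0 0 0;0 0 0 0;0 0 0 0;0 0 0 0;0 0 0 0;0 0 0 0;0 0 0 0",
  "grip": 1,
  "grip_force": 6
}}

```text
t: 28.63
tool_pos: [0.5934, -0.3742, 0.1324]
orientation: [-1.203, -2.902, -0.0]
force: [-0.2, 0.5, -0.2]
opening: 0.029
gripper_force: 6.0
```

Emit:
{"api": "servo_tool", "payload": {
  "plan": "0 0 0 0;0 0 0 0;0 0 0 0;0 0 0 0;0 0 0 0;0 0 0 0;0 0 0 7;0 0 0 14;0 0 0 21;0 0 0 28;0 0 0 35;0 0 0 42",
  "grip": -1
}}

```text
t: 29.63
tool_pos: [0.5933, -0.3744, 0.1325]
orientation: [2.17, 2.271, -0.0]
force: [-0.7, -0.2, 0.0]
opening: 0.0929
gripper_force: 0.0
```

Emit:
{"api": "servo_tool", "payload": {
  "plan": "0 0 0 7;0 0 0 14;0 0 0 21;0 0 0 28;0 0 0 35;0 0 0 42;0 0 0 48;0 0 0 48;0 0 0 48"
}}

```text
t: 30.38
tool_pos: [0.5933, -0.3743, 0.1324]
orientation: [-2.901, -1.206, 0.0]
force: [0.0, -0.3, -0.1]
opening: 0.0932
gripper_force: 0.0
```

Emit:
{"api": "servo_tool", "payload": {
  "plan": "0 0 0 0;0 0 0 0;0 0 0 0;0 0 0 0;0 0 0 0;0 0 0 0;0 0 0 0;0 0 0 0;0 0 0 0;0 0 0 0;0 0 0 0;0 0 0 0",
  "grip": 1,
  "grip_force": 35
}}

```text
t: 31.38
tool_pos: [0.5933, -0.3742, 0.1324]
orientation: [-2.903, -1.201, 0.0]
force: [-0.6, 0.3, -0.7]
opening: 0.0288
gripper_force: 35.0
```

```bash
python3 go.py .527 .0145 .261 -8.6
```

```text
t 31.38 p [ 593.3 -374.2  132.4] yaw -45.0 tilt [-0.  0. -1.] q1 -36.4 q6 8.6 F [-0.6  0.3 -0.7] open 28.8
shift [ 0.2278 -0.3219 -0.1286] turn -36.4 (alt 143.6)
```

```bash
cat > sil.py <<'E'
from ov import *
from scipy.optimize import minimize
xc,xf,xs=pickle.load(open("fit.pkl","rb"))
def mask(c,ctr):
    im=c["image"]; hsv=cv2.cvtColor(im,cv2.COLOR_BGR2HSV); m=((hsv[...,1]<50)&(hsv[...,2]>115)).astype(np.uint8)
    n,l,st,ce=cv2.connectedComponentsWithStats(m,connectivity=4); u,v=np.round(ctr).astype(int); k=np.bincount(l[v-4:v+5,u-4:u+5].ravel(),minlength=n); k[0]=0
    return (l==k.argmax())
def ren(c,p,hx,hy,d):
    m=np.zeros((1680,2240),np.uint8)
    for P in(box(p,hx,hy,0)+box(p,hx,hy,.086)+box(p,hx*.7,hy*.7,.097),circ(p[0],p[1],.010,.09)+circ(p[0],p[1],.010,.123)):
        q=np.array([(proj(c,a)+d+.5)*4 for a in P]).round().astype(np.int32); cv2.fillConvexPoly(m,cv2.convexHull(q),1)
    return cv2.resize(m.astype(np.float32),(560,420),interpolation=cv2.INTER_AREA)
for nm,x,hx,hy,xy in(("flat",xf,.036,.017,(.6012,-.2239)),("sq",xs,.025,.025,(.5933,-.3742))):
    for n,c in(("top",T),("side",S)):
        M=mask(c,proj(c,[*xy,.05])); res=[]
        for dy in range(-16,17,2):
            yaw=x[2]+np.radians(dy)
            f=lambda d:np.abs(ren(c,[*xy,yaw],hx,hy,d)-M).sum()
            r=minimize(f,[0,0],method="Nelder-Mead",options=dict(initial_simplex=[[0,0],[2,0],[0,2]],maxiter=35)); res.append((round(r.fun),dy,np.round(r.x,1).tolist()))
        print(nm,n,M.sum(),sorted(res)[:4])
E
timeout 500 python3 sil.py
```

```text
flat top 536 [(119, -8, [-0.8, 1.1]), (120, -6, [-0.7, 1.1]), (124, -4, [-0.8, 1.0]), (126, -10, [-1.0, 1.3])]
flat side 712 [(88, 4, [-0.2, -0.6]), (89, 2, [-0.1, -0.5]), (92, 6, [-0.2, -0.4]), (94, 0, [-0.1, -0.4])]
sq top 559 [(122, 4, [-0.5, 0.5]), (123, 2, [-0.6, 0.4]), (124, 6, [-0.5, 0.3]), (128, 8, [-0.9, 1.2])]
sq side 738 [(82, 0, [-0.5, -0.4]), (84, 2, [-0.5, -0.3]), (86, -2, [-0.4, -0.3]), (90, 4, [-0.7, -0.1])]
```

Emit:
{"api": "servo_tool", "payload": {
  "plan": "0 0 -0.006 0;0 0 -0.02 0;0 0 -0.045 0;0 0 -0.075 0;0 0 -0.105 0;0.01 -0.014 -0.125 -3;0.027 -0.038 -0.13 -8;0.046 -0.065 -0.13 -13;0.065 -0.092 -0.13 -18;0.084 -0.119 -0.13 -23;0.103 -0.146 -0.13 -28;0.122 -0.172 -0.13 -34.5"
}}

```text
t: 32.38
tool_pos: [0.5577, -0.1649, 0.2639]
orientation: [2.412, 2.012, 0.001]
force: [1.4, 0.7, -2.6]
opening: 0.0279
gripper_force: 35.0
```

Emit:
{"api": "servo_tool", "payload": {
  "plan": "0 0 0 0;0 0 0 0;0 0 0 0"
}}

```text
t: 32.63
tool_pos: [0.5585, -0.1668, 0.2636]
orientation: [2.416, 2.006, 0.001]
force: [0.9, 0.1, -2.8]
opening: 0.0283
gripper_force: 35.0
```

```bash
python3 go.py .527 .0145 .186 -10.5
```

```text
t 32.63 p [ 558.5 -166.8  263.6] yaw -10.6 tilt [ 0.001 -0.001 -1.   ] q1 -21.6 q6 -11.1 F [ 0.9  0.1 -2.8] open 28.3
shift [ 0.1724 -0.0644  0.0774] turn -0.1 (alt 179.9)
```

Emit:
{"api": "servo_tool", "payload": {
  "plan": "0.02 -0.0075 0 0;0.05 -0.0187 0 0;0.085 -0.0318 0 0;0.12 -0.0448 0 0;0.15 -0.056 0 0;0.166 -0.062 0.01 0;0.1724 -0.0644 0.03 0;0.1724 -0.0644 0.05 0;0.1724 -0.0644 0.066 0;0.1724 -0.0644 0.075 0;0.1724 -0.0644 0.076 0;0.1724 -0.0644 0.076 0"
}}

```text
t: 33.63
tool_pos: [0.5265, 0.014, 0.1864]
orientation: [-2.418, -2.005, 0.001]
force: [-0.0, 0.2, -1.8]
opening: 0.0281
gripper_force: 35.0
```

```bash
python3 go.py .527 .0145 .1484 -10.5
python3 - <<'E'
from h import *
a=snap("side")["image"][120:240,230:350];b=snap("top")["image"][120:240,190:310]
cv2.imwrite("pics/two9.png",cv2.resize(np.hstack([a,b]),(800,400),interpolation=cv2.INTER_CUBIC))
E
```

```text
t 33.63 p [526.5  14.  186.4] yaw -10.6 tilt [-0.001 -0.    -1.   ] q1 -4.0 q6 6.6 F [-0.   0.2 -1.8] open 28.1
shift [0.0005 0.0004 0.038 ] turn -0.1 (alt 179.9)
```

View pics/two9.png

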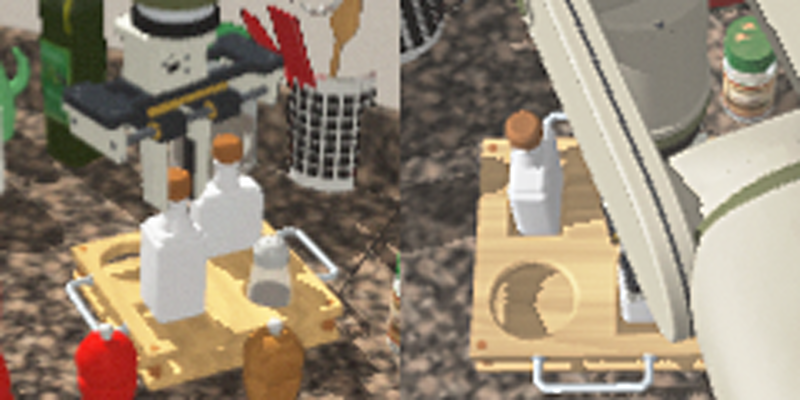

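Flat and salt are seated. The square cruet hangs above the square well and looks aligned with the caddy edges, so I'll lower it.

Emit:
{"api": "servo_tool", "payload": {
  "plan": "0 0 0.004 0;0 0 0.008 0;0 0 0.012 0;0 0 0.014 0;0 0 0.015 0;0 0 0.016 0"
}}

```text
t: 34.23
tool_pos: [0.5264, 0.0149, 0.1703]
orientation: [2.416, 2.008, -0.0]
force: [0.1, -0.4, -2.3]
opening: 0.0285
gripper_force: 35.0
```

```bash
python3 go.py; python3 -c "
from plant import status;print(status.read_state()['wrist_torque'])"
```

```text
t 34.23 p [526.4  14.9 170.3] yaw -10.5 tilt [ 0. -0. -1.] q1 -4.0 q6 6.6 F [ 0.1 -0.4 -2.3] open 28.5
[-1.79225814e-01 -3.25232575e-02  1.13296732e-04]
```

Emit:
{"api": "servo_tool", "payload": {
  "plan": "0 0 0.004 0;0 0 0.008 0;0 0 0.012 0;0 0 0.016 0;0 0 0.019 0;0 0 0.021 0;0 0 0.022 0;0 0 0.022 0"
}}

```text
t: 34.9
tool_pos: [0.5264, 0.0149, 0.1486]
orientation: [-2.416, -2.008, -0.0]
force: [-0.5, 0.1, -0.7]
opening: 0.028
gripper_force: 35.0
```

```bash
python3 go.py; python3 -c "
from plant import status;print(status.read_state()['wrist_torque'])"
```

```text
t 34.90 p [526.4  14.9 148.6] yaw -10.5 tilt [ 0.  0. -1.] q1 -4.0 q6 6.6 F [-0.5  0.1 -0.7] open 28.0
[-0.11429015  0.09937748  0.00996017]
```

Seated. I'll release, rise, and go to the mill.

Emit:
{"api": "servo_tool", "payload": {
  "plan": "0 0 0.0005 0;0 0 0.0005 0;0 0 0.0005 0"
}}

```text
t: 35.15
tool_pos: [0.5266, 0.015, 0.1485]
orientation: [2.416, 2.008, 0.001]
force: [-1.7, 1.0, 5.2]
opening: 0.0284
gripper_force: 35.0
```

Emit:
{"api": "servo_tool", "payload": {
  "plan": "0 0 0 0;0 0 0 0;0 0 0 0;0 0 0 0;0 0 0 0;0 0 0 0;0 0 0 0;0 0 -0.015 0;0 0 -0.04 0;0 0 -0.07 0;0 0 -0.09 0;0 0 -0.09 0",
  "grip": -1
}}

```text
t: 36.15
tool_pos: [0.5289, 0.0147, 0.2437]
orientation: [2.412, 2.004, 0.009]
force: [0.4, 0.3, 0.4]
opening: 0.0927
gripper_force: 0.0
```

Emit:
{"api": "servo_tool", "payload": {
  "plan": "0 0 0 0;0 0 0 0"
}}

```text
t: 36.32
tool_pos: [0.526, 0.0149, 0.237]
orientation: [-2.416, -2.007, 0.001]
force: [0.0, -1.2, -0.5]
opening: 0.0927
gripper_force: 0.0
```

```bash
python3 go.py .442 -.164 .238 -10.5 .442 -.164 .141 -10.5
```

```text
t 36.32 p [526.   14.9 237. ] yaw -10.5 tilt [-0.001  0.    -1.   ] q1 -4.0 q6 6.6 F [ 0.  -1.2 -0.5] open 92.7
shift [-0.1912 -0.0499 -0.0009] turn -0.0 (alt 180.0)
shift [-0.1912 -0.0498  0.0961] turn -0.0 (alt 180.0)
```

Emit:
{"api": "servo_tool", "payload": {
  "plan": "-0.02 -0.005 0 0;-0.05 -0.013 0 0;-0.085 -0.022 0 0;-0.12 -0.031 0 0;-0.15 -0.039 0 0;-0.175 -0.0457 0 0;-0.187 -0.0487 0 0;-0.1912 -0.0498 0 0;-0.1912 -0.0498 0.015 0;-0.1912 -0.0498 0.035 0;-0.1912 -0.0498 0.055 0;-0.1912 -0.0498 0.075 0"
}}

```text
t: 37.32
tool_pos: [0.4421, -0.1631, 0.1609]
orientation: [-2.415, -2.007, 0.001]
force: [-0.2, 0.5, 0.0]
opening: 0.0929
gripper_force: 0.0
```

Emit:
{"api": "servo_tool", "payload": {
  "plan": "0 0 0.012 0;0 0 0.02 0;0 0 0.0225 0;0 0 0.0225 0"
}}

```text
t: 37.65
tool_pos: [0.4423, -0.1636, 0.14]
orientation: [-2.415, -2.008, 0.001]
force: [-0.2, 0.7, 0.2]
opening: 0.0935
gripper_force: 0.0
```

Emit:
{"api": "servo_tool", "payload": {
  "plan": "0 0 0 0;0 0 0 0;0 0 0 0;0 0 0 0;0 0 0 0;0 0 0 0;0 0 0 0;0 0 0 0;0 0 0 0;0 0 0 0;0 0 0 0",
  "grip": 1,
  "grip_force": 5
}}

```text
t: 38.57
tool_pos: [0.4425, -0.164, 0.1405]
orientation: [2.416, 2.008, 0.0]
force: [-0.5, 0.0, 0.9]
opening: 0.0482
gripper_force: 5.0
```

Emit:
{"api": "servo_tool", "payload": {
  "plan": "0 0 0 0;0 0 0 0;0 0 0 0;0 0 0 0;0 0 0 0;0 0 0 0;0 0 0 -7;0 0 0 -14;0 0 0 -21;0 0 0 -28;0 0 0 -35;0 0 0 -42",
  "grip": -1
}}

```text
t: 39.57
tool_pos: [0.4424, -0.164, 0.1404]
orientation: [-1.528, -2.745, 0.0]
force: [0.4, -1.0, -0.1]
opening: 0.0927
gripper_force: 0.0
```

Emit:
{"api": "servo_tool", "payload": {
  "plan": "0 0 0 -7;0 0 0 -14;0 0 0 -21;0 0 0 -28;0 0 0 -35;0 0 0 -42;0 0 0 -48;0 0 0 -48;0 0 0 -48"
}}

```text
t: 40.32
tool_pos: [0.4424, -0.164, 0.1404]
orientation: [-0.294, -3.128, -0.0]
force: [-0.5, 0.4, -0.2]
opening: 0.093
gripper_force: 0.0
```

Emit:
{"api": "servo_tool", "payload": {
  "plan": "0 0 0 0;0 0 0 0;0 0 0 0;0 0 0 0;0 0 0 0;0 0 0 0;0 0 0 0;0 0 0 0;0 0 0 0;0 0 0 0;0 0 0 0;0 0 0 0",
  "grip": 1,
  "grip_force": 30
}}

```text
t: 41.32
tool_pos: [0.4424, -0.164, 0.1404]
orientation: [0.289, 3.128, 0.0]
force: [0.3, -0.3, 0.3]
opening: 0.047
gripper_force: 30.0
```

```bash
python3 go.py .569 .105 .3 79.5
```

```text
t 41.32 p [ 442.4 -164.   140.4] yaw 79.5 tilt [ 0.  0. -1.] q1 -26.6 q6 -106.0 F [ 0.3 -0.3  0.3] open 47.0
shift [-0.0752  0.2876 -0.1596] turn -0.0 (alt 180.0)
```

Emit:
{"api": "servo_tool", "payload": {
  "plan": "0 0 -0.005 0;0 0 -0.015 0;0 0 -0.035 0;0 0 -0.06 0;0 0 -0.09 0;0 0 -0.12 0;0 0 -0.15 0;0 0 -0.172 0;0 0 -0.184 0;0 0 -0.188 0;0 0 -0.188 0;0 0 -0.188 0"
}}

```text
t: 42.32
tool_pos: [0.4421, -0.1638, 0.3271]
orientation: [-0.289, -3.127, -0.001]
force: [-0.4, -0.1, -1.9]
opening: 0.0471
gripper_force: 30.0
```

```bash
python3 go.py .569 .105 .3284 79.5; python3 -c "
from plant import status;print(status.read_state()['wrist_torque'])"
```

```text
t 42.32 p [ 442.1 -163.8  327.1] yaw 79.5 tilt [-0.002  0.001 -1.   ] q1 -26.6 q6 -106.0 F [-0.4 -0.1 -1.9] open 47.1
shift [-0.0756  0.2875 -0.0013] turn -0.0 (alt 180.0)
[ 0.03666489 -0.03831205  0.03798438]
```

Emit:
{"api": "servo_tool", "payload": {
  "plan": "-0.004 0.015 0 0;-0.011 0.042 0 0;-0.019 0.073 0 0;-0.027 0.104 0 0;-0.035 0.135 0 0;-0.043 0.166 0 0;-0.051 0.197 0 0;-0.059 0.226 0 0;-0.066 0.252 0 0;-0.071 0.272 0 0;-0.0742 0.284 0 0;-0.0752 0.2876 0 0"
}}

```text
t: 43.32
tool_pos: [0.5686, 0.1066, 0.326]
orientation: [-0.285, -3.125, 0.001]
force: [0.2, 0.4, -1.9]
opening: 0.0466
gripper_force: 30.0
```

Emit:
{"api": "servo_tool", "payload": {
  "plan": "0 0 0 0;0 0 0.01 0;0 0 0.03 0;0 0 0.055 0;0 0 0.08 0;0 0 0.1 0;0 0 0.115 0;0 0 0.124 0;0 0 0.128 0;0 0 0.13 0;0 0 0.13 0;0 0 0.13 0"
}}

```text
t: 44.32
tool_pos: [0.5696, 0.1048, 0.1997]
orientation: [0.289, 3.126, 0.0]
force: [0.5, 0.7, -1.2]
opening: 0.047
gripper_force: 30.0
```

```bash
python3 go.py .569 .105 .1564 79.5
python3 - <<'E'
from h import *
T=snap("top");a=snap("side")["image"][120:240,230:350];b=T["image"][120:240,190:310]
cv2.imwrite("pics/two10.png",cv2.resize(np.hstack([a,b]),(800,400),interpolation=cv2.INTER_CUBIC))
E
```

```text
t 44.32 p [569.6 104.8 199.7] yaw 79.4 tilt [ 0.002  0.    -1.   ] q1 5.4 q6 -74.1 F [ 0.5  0.7 -1.2] open 47.0
shift [0.0007 0.0001 0.0433] turn -0.1 (alt 179.9)
```

Emit:
{"api": "servo_tool", "payload": {
  "plan": "0 0 0.004 0;0 0 0.008 0;0 0 0.012 0;0 0 0.015 0;0 0 0.018 0;0 0 0.018 0"
}}

```text
t: 44.92
tool_pos: [0.5684, 0.105, 0.1793]
orientation: [-0.288, -3.127, 0.0]
force: [-0.4, 0.2, -2.0]
opening: 0.0464
gripper_force: 30.0
```

```bash
python3 go.py; python3 -c "
from plant import status;print(status.read_state()['wrist_torque'])"
```

```text
t 44.92 p [568.4 105.  179.3] yaw 79.5 tilt [-0.002 -0.    -1.   ] q1 5.4 q6 -74.1 F [-0.4  0.2 -2. ] open 46.4
[-0.00757263  0.02800109 -0.01275492]
```

Emit:
{"api": "servo_tool", "payload": {
  "plan": "0 0 0.004 0;0 0 0.008 0;0 0 0.012 0;0 0 0.016 0;0 0 0.02 0;0 0 0.0225 0;0 0 0.024 0;0 0 0.024 0;0 0 0.024 0"
}}

```text
t: 45.67
tool_pos: [0.5691, 0.105, 0.1565]
orientation: [0.289, 3.128, 0.0]
force: [0.4, -0.2, -1.6]
opening: 0.047
gripper_force: 30.0
```

```bash
python3 go.py; python3 -c "
from plant import status;print(status.read_state()['wrist_torque'])"
```

```text
t 45.67 p [569.1 105.  156.5] yaw 79.5 tilt [ 0.  0. -1.] q1 5.4 q6 -74.1 F [ 0.4 -0.2 -1.6] open 47.0
[-0.01948237  0.10020929 -0.00625101]
```

Emit:
{"api": "servo_tool", "payload": {
  "plan": "0 0 0.0005 0;0 0 0.001 0;0 0 0.001 0"
}}

```text
t: 45.92
tool_pos: [0.5696, 0.105, 0.1565]
orientation: [0.289, 3.127, 0.0]
force: [-1.6, -1.0, 4.9]
opening: 0.0466
gripper_force: 30.0
```

Emit:
{"api": "servo_tool", "payload": {
  "plan": "0 0 0 0;0 0 0 0;0 0 0 0;0 0 0 0;0 0 0 0;0 0 0 0;0 0 0 0;0 0 -0.015 0;0 0 -0.035 0;0 0 -0.06 0;0 0 -0.085 0;0 0 -0.11 0",
  "grip": -1
}}

```text
t: 46.92
tool_pos: [0.5688, 0.105, 0.2664]
orientation: [-0.289, -3.128, 0.0]
force: [0.6, 0.3, 0.3]
opening: 0.093
gripper_force: 0.0
```

Emit:
{"api": "servo_tool", "payload": {
  "plan": "0 0 -0.02 0;0.04 0 -0.03 0;0.08 0 -0.03 0;0.12 0 -0.03 0;0.15 0 -0.03 0;0.17 0 -0.03 0;0.17 0 -0.03 0;0.17 0 -0.03 0"
}}

```text
t: 47.58
tool_pos: [0.4016, 0.1364, 0.296]
orientation: [0.287, 3.127, 0.001]
force: [0.9, -0.2, -0.1]
opening: 0.093
gripper_force: 0.0
```

```bash
python3 go.py
python3 - <<'E'
from h import *
T=snap("top");a=snap("side")["image"][120:240,230:350];b=T["image"][120:240,190:310]
cv2.imwrite("pics/two11.png",cv2.resize(np.hstack([a,b]),(800,400),interpolation=cv2.INTER_CUBIC))
E
```

```text
t 47.58 p [401.6 136.4 296. ] yaw 79.5 tilt [ 0.002  0.    -1.   ] q1 11.8 q6 -67.7 F [ 0.9 -0.2 -0.1] open 93.0
```

View pics/two11.png

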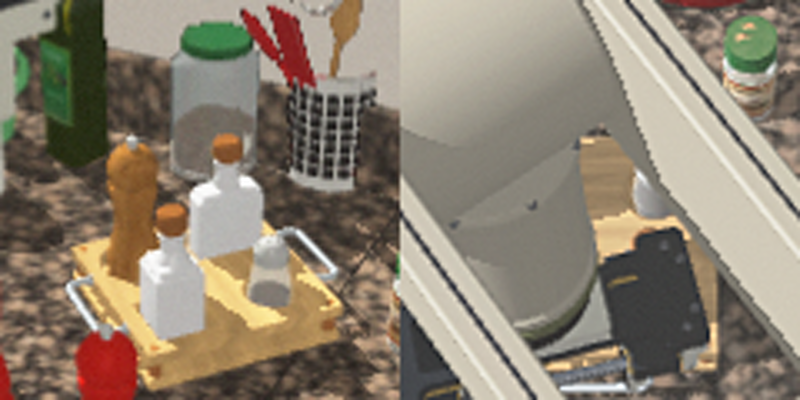

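All four stand upright in their wells: mill (130,210), square (172,285), flat (228,205), salt (268,270). The gripper is clear of everything.

```bash
python3 -c "
from plant import robot;print(robot.close_job())"
```

```text
the job is handed in; nothing more can be done
None
```

The salt shaker, pepper mill and both cruets stand upright and released in their wells, by the last picture and the force readings; the jars and pump bottle were never touched; the job is handed in at about 48 s, and no verdict came back.

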